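# Nest the channel brackets and close the end stop

## Robot

A 7-joint arm with a two-finger parallel gripper is mounted at the origin on the work surface. World frame = base frame: x ahead of the robot, y to its left, z up, the work surface at z = 0. Lengths are in mm, angles in rad, forces in N, time in s.
With the tool pointing down it reaches from about 350 to 900 mm from the base axis. Payload 8.1 kg.
Tool frame: the origin (TCP) lies on the centre line of the jaws, within the pads' length; the fingertips stand 8 mm ahead of it and the grasp point (between the pads) lies 11 mm behind it; z points along the fingers, y is the line along which they close (so a half turn about z gives the same grasp; the last joint's range is limited). The gripper opens to 85 mm and grips with 20 to 120 N. Pads are 22 mm wide; open, the fingers measure 114 mm over their backs; the gripper's body (76 mm by 85 mm) begins 54 mm behind the grasp point. The pads swing forward as they close: fully open they stand 13 mm farther back than shut.
Start: joints at [-1.343, 0.434, 0.025, 1.573, -0.012, 1.134, -0.075], TCP at [203.027, 591.118, 239.323] pointing down, gripper open.
Joint ranges: [-2.62, 2.62], [-0.44, 2.09], [-1.27, 1.32], [0.08, 2.57], [-1.32, 4.46], [0.12, 2], [-2.74, 2.74]. Speed limits (rad/s): [2.22, 2.22, 3.01, 3.01, 3.14, 3.14, 3.14].

## Interface

Orientations are given as a unit quaternion [x, y, z, w].
In Python, from bench import robot gives the robot as it stands.
- The arm moves only by the shell command python3 -m inch 'ROWS' [FORCE]. ROWS is JSON, a list of rows, each a list of 7 numbers: the turn, a rotation vector about the tool's x, y, z in degrees, then the shift along the tool's x, y, z in cm, then the finger opening in cm, from 0 to 8.54. In form: [[wx, wy, wz, x, y, z, grip], ...]. A call has 1 to 10 rows; each row shifts and turns the commanded pose from where the row before left it, along the tool's axes as they then stand; what a row does not reach is not made up. A row lasts 1/12 s, in which the tool goes at most 41.7 mm and 7.16 degrees, less where a joint would pass 70% of its speed; a pose out of reach is approached as far as the arm can. A call with a gripper value outside its range is refused whole. The fingers move at their own pace and stop on an object; FORCE is the grip in N (left out, the last holds). Time passes only in rows, so rows that do not move let the fingers close. It gives the time, the measured TCP pose, the force, the opening and the grip force at its end, in the units of the state.
- robot.sense(): the state, without advancing time (a new reading comes with each control period).
- robot.camera(name): name is "scene" or "top"; returns a dict with "image" (400x640x3 uint8, red, green, blue), "fov_y" (degrees; the focal length in pixels is half the picture's height over the tangent of half this angle, whatever the lens; pixels are square), "cx", "cy" (the principal point, pixels), "xyz" and "orientation" of the camera in the world. Camera axes: x right, y up, looking along -z (the intrinsics and any distortion apply to the point x, -y, -z); pixel columns grow to the right and rows downward; lengths in mm; the calibration is good to about 2 mm. A picture is of the moment at which its call begins. There is no depth.
- robot.job_done(): hands the job in; it is judged then, once.
The state is a dict: "t": time; "joints": joint angles; "dq": joint speeds; "joint_efforts": joint torques, N m; "eef_pos": TCP position; "orientation": TCP orientation; "contact_force": force on the tool from outside, world axes, zero at the start; "wrist_torque": the same for the moment, N m; "opening": finger opening in mm; "grip_force": force on a finger pad.
Only numpy, scipy, OpenCV 4.12 (cv2) and the standard library are available. Lean on these libraries where they do the work, as an engineer would, in place of code of your own. Each camera call takes 0.05 s, during which the arm holds its last target. There are 200 camera calls.

## Task

Stow the two loose aluminium channel brackets in the steel tray beside the one already there, standing on edge like it and alternately flipped so that their legs interlock: the next one turned round, with its legs pointing back into the first and one leg between the first one's legs, then the last one facing the same way as the first, with one of its legs between the legs of the turned one. Then slide the tray's end stop up against the row until the row is closed up snugly and stops it. Leave the other things on the shelf where they are.

Things in the scene. Friction and masses are not known exactly. Their poses are not given: they have to be found in the camera images.
- tray: Dark steel tray fixed to the shelf, a shallow trough 280 mm long (its y), 92 mm wide (its x). Origin: centre of its underside; z up. Floor 4 mm thick. Long walls: inner faces at x = -40 and +40 mm, tops 14 mm above the shelf. Fixed stop at the -y end: inner face at y = -130 mm, top 30 mm above the shelf. The +y end is open beyond the sliding end stop.
- tray_turned (a point): Point on the tray floor (4 mm up) at tray x = 6, y = -52 mm, axes as the tray's: where the turned channel's centre goes, its web toward the tray's +x wall. Any y from -76 to -32 mm interlocks.
- tray_last (a point): Point on the tray floor at tray x = -6, y = -8 mm, axes as the tray's: a good place to set down the last channel's centre, its web toward the tray's -x wall; closing the row moves it on to about y = -16 mm, where its leg lies against the first channel's.
- endstop (a joint): Sliding end stop, m moved along the tray's -y toward the fixed stop: 0 fully back, 0.095 end of travel; starts between 0 and 0.02. About 2 N of friction, stays where left. Its face toward the row is at tray y = 100 mm minus this value, its back face at 112 mm minus it. Against a nested, fully closed row it reads about 0.078.
- endstop_top (a point): Middle of the top edge of the sliding end stop: an upright steel plate 12 mm thick (tray y), 70 mm wide (tray x) up to 52 mm above the shelf, with a tab 36 mm wide on it up to 87 mm above the shelf. Push it from behind or pinch the tab.
- channel_first: Aluminium channel already in the tray, 0 to 6 mm from the fixed stop, loose, 150 g, legs along tray +x. All three channels are alike: a U in plan, 40 mm tall, walls 8 mm. Origin: centre of the 60 mm (x) by 76 mm (y) outline, at the underside; z up. Web (back of the U) at x = -30 to -22 mm; legs run on to x = +30 mm, their middles at y = -34 and +34 mm, 60 mm clear between.
- channel_first_web (a point): Middle of the first channel's web, at x = -26 mm, y = 0, 20 mm above its underside.
- channel_a: Loose aluminium channel bracket on the shelf, same shape, frame and rough mass (100 to 210 g) as channel_first, any yaw, standing on edge. It can be gripped across one leg (8 mm). Either loose channel may be the turned one.
- channel_a_web (a point): Middle of channel_a's web, at its x = -26 mm, y = 0, 20 mm above its underside.
- channel_b: The other loose channel bracket, same as channel_a.
- channel_b_web (a point): Middle of channel_b's web, at its x = -26 mm, y = 0, 20 mm above its underside.
- cover: Bystander: aged aluminium gear cover, disc 80 mm across, 22 mm high, origin at its underside. Leave alone.
- lamp: Bystander: spare amber lamp standing on its 22 mm brass base, 50 mm high, origin at its underside. Leave alone.
- droop_knob: Bystander: brass knob 38 mm across, 26 mm high, origin at its underside. Leave alone.
- pawl: Bystander: flat steel ratchet pawl about 75 mm long, 10 mm high, origin under its round end. Leave alone.
- ratchet: Bystander: ratchet wrench lying flat, about 180 mm long, 22 mm high, origin under its head, handle along its x. Leave alone.
- angle_offcut: Bystander: steel angle offcut standing on edge, L in plan, 50 by 50 mm, 30 mm high. Not one of the channels. Leave alone.
- grease_jar: Bystander: closed jar 52 mm across, 55 mm high. Leave alone.
Not all that is in view belongs to the job. What is shaped like the channel_first but red is not meant.

How it is judged (in metres and radians):
On the way:
1. one of the loose channels stands in the tray, turned round and interlocked with the first one (((x of channel_a_web in the frame of tray between 0.022 and 0.04 m and y of channel_a in the frame of tray between -0.08 and -0.026 m and z of channel_a in the frame of tray below 0.008 m and angle between channel_a's own z axis and vertical below 0.06 rad and angle between the x axis of channel_a and the x axis of tray, either way round below 0.15 rad) or (x of channel_b_web in the frame of tray between 0.022 and 0.04 m and y of channel_b in the frame of tray between -0.08 and -0.026 m and z of channel_b in the frame of tray below 0.008 m and angle between channel_b's own z axis and vertical below 0.06 rad and angle between the x axis of channel_b and the x axis of tray, either way round below 0.15 rad))), for 0.2 s.
At the end, for the whole second after the job is handed in: All three channels at rest flat on the tray floor (4 mm, 0.06 rad), square to it (0.15 rad): first at the fixed stop (within 10 mm), a turned one in the middle, web at the +x wall, the last with web at the -x wall, webs within 18 mm of their walls; end stop closed, joint 0.072 to 0.084 (x of channel_first_web in the frame of tray between -0.04 and -0.022 m and y of channel_first in the frame of tray between -0.096 and -0.082 m and z of channel_first in the frame of tray below 0.008 m and angle between channel_first's own z axis and vertical below 0.06 rad and angle between the x axis of channel_first and the x axis of tray, either way round below 0.15 rad and ((x of channel_a_web in the frame of tray between 0.022 and 0.04 m and y of channel_a in the frame of tray between -0.08 and -0.026 m and z of each of channel_a, channel_b in the frame of tray below 0.008 m and angle between each of channel_a, channel_b's own z axis and vertical below 0.06 rad and angle between the x axis of each of channel_a, channel_b and the x axis of tray, either way round below 0.15 rad and x of channel_b_web in the frame of tray between -0.04 and -0.022 m and y of channel_b in the frame of tray between -0.02 and -0.007 m) or (x of channel_b_web in the frame of tray between 0.022 and 0.04 m and y of channel_b in the frame of tray between -0.08 and -0.026 m and z of each of channel_b, channel_a in the frame of tray below 0.008 m and angle between each of channel_b, channel_a's own z axis and vertical below 0.06 rad and angle between the x axis of each of channel_b, channel_a and the x axis of tray, either way round below 0.15 rad and x of channel_a_web in the frame of tray between -0.04 and -0.022 m and y of channel_a in the frame of tray between -0.02 and -0.007 m)) and value of joint endstop between 0.072 and 0.084 m and linear speed of each of channel_a, channel_b, channel_first below 0.02 m/s); the robot touches nothing.
It fails at once if a bystander is moved by more than 30 mm (distance of any of cover, lamp, droop_knob, pawl, ratchet, angle_offcut, grease_jar from where it was at the start of the episode above 0.03 m).
It also fails if it takes over 72 s, if anything falls off the work surface, if the arm or the gripper's body presses on something with over 40 N, if the wrist force passes 120 N, or if a joint passes its speed limit or range.

## Working session

There is one attempt and no reset: what is moved stays moved. The work goes in short steps, Python scripts to look and compute and a shell command to move; the robot and the scene stay as the last step left them, time stands still between calls to the robot, and variables do not carry over. Pictures are saved under pics/ and viewed, at most 10 in all, crops included, and the job is handed in when it is done.

```bash
ls; mkdir -p pics
python3 - <<'E'
from bench import robot
import cv2
for n in("scene","top"):
    c=robot.camera(n); im=c.pop("image"); cv2.imwrite(f"pics/{n}0.png",im[...,::-1]); print(n,c)
print(robot.sense())
E
```

```text
pics
scene {'fov_y': 49.784342240339726, 'cx': 322.00373116509314, 'cy': 200.12475339923515, 'xyz': array([1283.64967622,   58.01615599, 1095.53733236]), 'orientation': array([0.20496268, 0.23041077, 0.69267537, 0.65199848])}
top {'fov_y': 54.9553321929404, 'cx': 321.0938053082203, 'cy': 192.6030412493239, 'xyz': array([ 486.56314282,   -5.60798933, 1015.2257471 ]), 'orientation': array([ 0.03078859, -0.03712835, -0.69934209,  0.7131579 ])}
{'t': 0.1, 'joints': array([-1.34261453,  0.4351584 ,  0.02500417,  1.57401439, -0.01161174,
        1.13398879, -0.07512061]), 'dq': array([-1.67762727e-03, -2.51160199e-03,  1.06107139e-03, -1.92781298e-03,
        3.22496402e-04, -1.70724828e-03, -8.46641803e-05]), 'joint_efforts': array([ 3.07389491e-03, -6.71747088e+01,  1.02805540e+00, -3.16903639e+01,
        1.57445355e-02,  7.27385617e-03,  7.48138268e-05]), 'eef_pos': array([202.90740372, 590.67825086, 238.59841524]), 'orientation': array([ 1.64698436e-01,  9.86343712e-01, -7.09937132e-04, -5.16138850e-05]), 'contact_force': array([0.91899664, 0.16604887, 0.24395238]), 'wrist_torque': array([-0.01361062, -0.01138138,  0.03479285]), 'grip_force': 0.0, 'opening': 85.08071170005039}
```

View pics/top0.png

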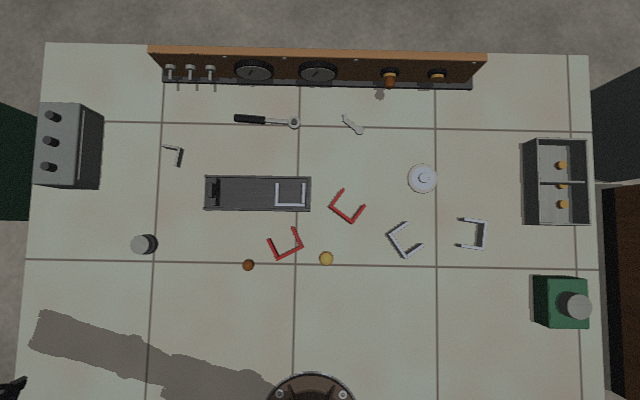

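View pics/scene0.png

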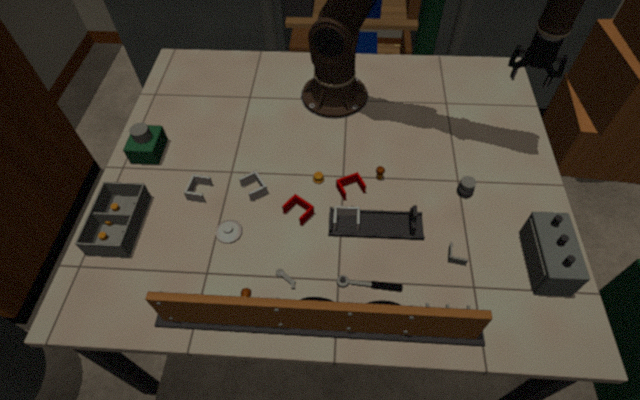

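Top view: the tray is at (257,193) with the first channel at (290,194) and the end stop at (213,190). The U shapes that could be meant are grey (405,240), grey (472,233), red (347,206) and red (285,243). The task rules out the red ones, so the two grey ones fit. I'll confirm in an enlarged crop.

Run:
```python
import cv2,numpy as np
im=cv2.imread("pics/top0.png"); s=cv2.imread("pics/scene0.png")
a=cv2.resize(im[165:275,195:325],None,fx=3,fy=3,interpolation=cv2.INTER_CUBIC)
b=cv2.resize(im[165:275,375:505],None,fx=3,fy=3,interpolation=cv2.INTER_CUBIC)
c=cv2.resize(s[160:245,310:440],None,fx=3,fy=3,interpolation=cv2.INTER_CUBIC)
d=cv2.resize(s[160:245,170:300],None,fx=3,fy=3,interpolation=cv2.INTER_CUBIC)
cv2.imwrite("pics/crop1.png",np.vstack([np.hstack([a,b]),np.hstack([c,d])]))
```

```text
(no output)
```

View pics/crop1.png

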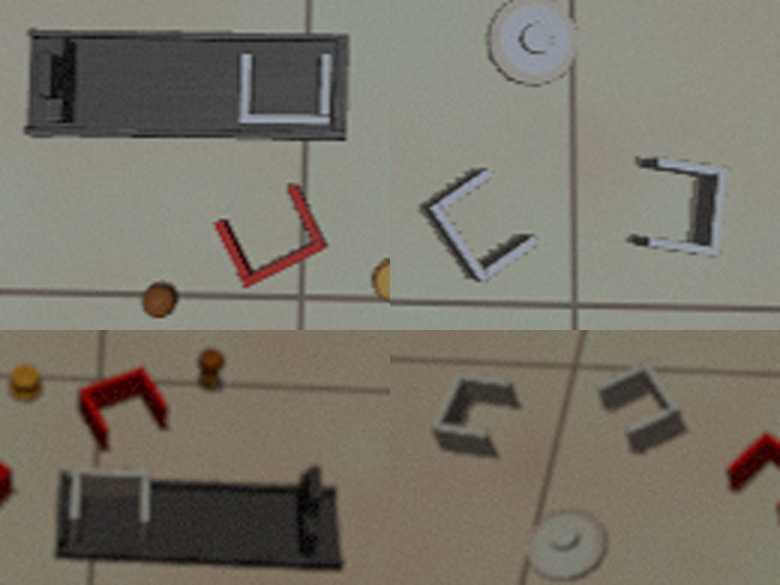

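The crop confirms it. The two plain grey U-channels (A at about (405,240), opening right; B at about (472,233), opening left) match the first one, which has its web toward -x and its legs toward tray +x (up in the picture). The red ones are excluded. Next I'll measure the top faces.

```bash
cat > h.py <<'E'
import numpy as np,cv2
from bench import robot
from scipy.spatial.transform import Rotation as R
def cam(n,save=None):
    c=robot.camera(n)
    if save: cv2.imwrite(f"pics/{save}.png",c["image"][...,::-1])
    return c
def ray(c,uv):
    uv=np.atleast_2d(uv).astype(float); f=200/np.tan(np.radians(c["fov_y"])/2)
    d=np.c_[(uv[:,0]-c["cx"])/f,-(uv[:,1]-c["cy"])/f,-np.ones(len(uv))]
    return np.array(c["xyz"]),R.from_quat(c["orientation"]).apply(d)
def onto(c,uv,z):
    o,d=ray(c,uv); return (o+d*((z-o[2])/d[:,2])[:,None])[:,:2]
def two(c1,u1,c2,u2):
    o1,d1=ray(c1,u1);o2,d2=ray(c2,u2);d1=d1[0];d2=d2[0]
    s=np.linalg.lstsq(np.c_[d1,-d2],o2-o1,rcond=None)[0]
    p,q=o1+s[0]*d1,o2+s[1]*d2; return (p+q)/2,np.linalg.norm(p-q)
def blob(m,roi):
    x0,y0,x1,y1=roi; k=np.zeros_like(m);k[y0:y1,x0:x1]=m[y0:y1,x0:x1]
    n,l,s,_=cv2.connectedComponentsWithStats(k,connectivity=8); i=1+s[1:,4].argmax()
    v,u=np.nonzero(l==i); return np.c_[u,v]
E
python3 - <<'E'
from h import *
t=cam("top");s=cam("scene")
it=t["image"].astype(int)
for r,c0,c1 in((205,275,310),(240,380,425),(233,450,495),(193,270,310)): print([tuple(p) for p in it[r,c0:c1:2]])
i=s["image"].astype(int)
for r,c0,c1 in((208,330,364),(185,240,270),(187,183,213)): print([tuple(p) for p in i[r,c0:c1:2]])
E
```

```text
[(np.int64(139), np.int64(142), np.int64(151)), (np.int64(149), np.int64(157), np.int64(168)), (np.int64(150), np.int64(158), np.int64(168)), (np.int64(150), np.int64(157), np.int64(168)), (np.int64(150), np.int64(158), np.int64(168)), (np.int64(152), np.int64(159), np.int64(169)), (np.int64(145), np.int64(154), np.int64(167)), (np.int64(149), np.int64(157), np.int64(170)), (np.int64(149), np.int64(155), np.int64(166)), (np.int64(152), np.int64(158), np.int64(170)), (np.int64(153), np.int64(160), np.int64(171)), (np.int64(150), np.int64(159), np.int64(170)), (np.int64(152), np.int64(158), np.int64(170)), (np.int64(151), np.int64(158), np.int64(169)), (np.int64(150), np.int64(157), np.int64(169)), (np.int64(55), np.int64(55), np.int64(55)), (np.int64(74), np.int64(73), np.int64(75)), (np.int64(65), np.int64(64), np.int64(63))]
[(np.int64(144), np.int64(146), np.int64(135)), (np.int64(146), np.int64(147), np.int64(135)), (np.int64(144), np.int64(146), np.int64(136)), (np.int64(145), np.int64(146), np.int64(134)), (np.int64(126), np.int64(124), np.int64(115)), (np.int64(63), np.int64(59
[... 4227 characters left out ...]
64(101))]
[(np.int64(127), np.int64(113), np.int64(95)), (np.int64(126), np.int64(120), np.int64(106)), (np.int64(120), np.int64(118), np.int64(106)), (np.int64(62), np.int64(55), np.int64(52)), (np.int64(39), np.int64(38), np.int64(37)), (np.int64(39), np.int64(37), np.int64(35)), (np.int64(72), np.int64(69), np.int64(59)), (np.int64(122), np.int64(117), np.int64(99)), (np.int64(127), np.int64(122), np.int64(106)), (np.int64(129), np.int64(120), np.int64(102)), (np.int64(133), np.int64(122), np.int64(108)), (np.int64(128), np.int64(122), np.int64(101)), (np.int64(129), np.int64(120), np.int64(104)), (np.int64(126), np.int64(115), np.int64(100)), (np.int64(123), np.int64(113), np.int64(94))]
```

```bash
cat >> h.py <<'E'
def chmask(c,n):
    i=c["image"].astype(int); r,b=i[...,0],i[...,2]
    return (((b-r>2)&(r>95)) if n=="top" else ((r-b<10)&(r>98))).astype(np.uint8)
def chan(c,n,roi,z):
    "centre, yaw (direction web->legs), sizes, corners px"
    P=blob(chmask(c,n),roi); W=onto(c,P,z)
    (cx,cy),(w,h),a=cv2.minAreaRect(W.astype(np.float32))
    ctr=np.array([cx,cy]); m=W.mean(0)-ctr   # mass lies toward web
    e=np.array([np.cos(np.radians(a)),np.sin(np.radians(a))]); ax=[e,-e,np.array([-e[1],e[0]]),np.array([e[1],-e[0]])]
    d=max(ax,key=lambda v:-v@m); return ctr,np.degrees(np.arctan2(d[1],d[0])),(w,h),len(P)
E
python3 - <<'E'
from h import *
t=cam("top");s=cam("scene")
rt=dict(first=(268,175,312,213),a=(378,210,430,265),b=(445,208,495,255)); rs=dict(first=(325,198,370,232),a=(232,165,275,205),b=(178,168,220,205))
for k in rt:
    z=44 if k=="first" else 40
    print(k)
    for zz in (z-15,z,z+15):
        A=chan(t,"top",rt[k],zz);B=chan(s,"scene",rs[k],zz)
        print(zz,*[np.round(np.r_[q[0],q[1],q[2],q[3]],1) for q in(A,B)])
i=t["image"].astype(int); m=((i.max(2)<100)).astype(np.uint8)
P=blob(m,(195,165,320,222)); 
for z in(4,14): 
    W=onto(t,P,z); print("tray",cv2.minAreaRect(W.astype(np.float32)))
i=s["image"].astype(int); m=((i.max(2)<75)).astype(np.uint8)
P=blob(m,(322,208,430,245)); print("trayscene",cv2.minAreaRect(onto(s,P,7).astype(np.float32)),P.min(0),P.max(0))
E
```

```text
first
29 [575.2  67.8 -91.1  77.1  57.2 156. ] [569.9  32.1   2.8  43.    6.   22. ]
44 [573.9  66.7 -91.1  75.9  56.3 156. ] [579.9  32.5   2.8  42.4   5.9  22. ]
59 [572.5  65.6 -91.1  74.8  55.4 156. ] [589.9  32.8   2.8  41.8   5.8  22. ]
a
25 [ 465.6 -233.7  -55.    76.8   61.1  231. ] [ 476.  -210.7  -28.5   20.5   46.7   24. ]
40 [ 465.9 -230.2  -55.    75.6   60.2  231. ] [ 487.3 -206.9  -28.5   20.2   46.    24. ]
55 [ 466.2 -226.8  -55.    74.5   59.3  231. ] [ 498.6 -203.2  -28.5   19.9   45.4   24. ]
b
25 [ 484.3 -408.8   82.5   60.5   75.3  203. ] [ 504.3 -431.1  -86.9    3.9   19.7   11. ]
40 [ 484.3 -402.7   82.5   59.6   74.2  203. ] [ 515.2 -424.2  -86.9    3.9   19.4   11. ]
55 [ 484.4 -396.6   82.5   58.7   73.   203. ] [ 526.1 -417.4  -86.9    3.8   19.1   11. ]
tray ((575.205322265625, 155.62832641601562), (137.77011108398438, 280.6518859863281), 0.9341107606887817)
tray ((574.3287353515625, 154.03384399414062), (136.4076690673828, 277.8764953613281), 0.9341229796409607)
trayscene ((574.193359375, 154.5099334716797), (110.1736831665039, 279.94073486328125), 3.112926483154297) [329 208] [423 239]
```

Run:
```python
from h import *
t=cam("top");s=cam("scene")
for n,a,b in(("B near",(484,249.7),(192.7,176)),("B far",(487,221),(185.3,193.3)),("A lo",(405,258.3),(255,172.7)),("A hi",(386.3,234),(267.7,187.3)),("tray +x-y",(310.7,177),(329,235.7)),("tray +x+y",(205,175.3),(424,239.3))):
    print(n,*np.round(np.r_[two(t,a,s,b)],1))
g=t["image"].astype(float).mean(2)
def edge(cols,r0,r1,sgn):
    out=[]
    for c in cols:
        d=np.diff(g[r0:r1,c])*sgn; k=d.argmax()
        w=np.clip(d[max(k-1,0):k+2],0,None); out.append((c,r0+max(k-1,0)+0.5+(w*np.arange(len(w))).sum()/w.sum()))
    return np.array(out)
def line(P,z):
    W=onto(t,P,z); p=np.polyfit(W[:,1],W[:,0],1)
    k=abs(W[:,0]-np.polyval(p,W[:,1]))<3; p=np.polyfit(W[k,1],W[k,0],1)
    return p,k.mean(),np.std(W[k,0]-np.polyval(p,W[k,1]))
cols=[c for c in range(210,308) if not 290<=c<=302]
U=edge(cols,168,182,-1);L=edge(cols,203,220,1)
for z in(0,14):
    for n,P in(("far",U),("near",L)):
        p,k,sd=line(P,z); print(z,n,"x at y=155:",p[0]*155+p[1],"yaw",-np.degrees(np.arctan(p[0])),k,sd)
gt=g.copy()
g=g.T  # ends
rows=range(183,203)
def ends(r0,r1,sgn):
    P=edge(rows,r0,r1,sgn)[:,::-1]; return P
for n,a in(("left",(198,212,-1)),("right",(302,316,1))):
    P=ends(*a)
    for z in(0,14,30): W=onto(t,P,z); print(n,z,np.median(W,0).round(1))
for r in (186,193,200): print(r,gt[r,198:225].astype(int)); 
for r in (186,193): print(r,gt[r,268:318].astype(int))
```

```text
B near 443.9 -429.5 32.8 1.2
B far 516.6 -435.0 37.9 4.0
A lo 418.5 -230.8 30.7 2.6
A hi 478.9 -181.4 35.9 1.0
tray +x-y 624.9 15.9 5.1 2.6
tray +x+y 623.4 293.5 7.9 1.0
0 far x at y=155: 627.6496042004235 yaw 0.327464862870801 0.9058823529411765 0.3701894126548279
0 near x at y=155: 533.2368933635518 yaw 0.3598989849631421 0.9411764705882353 0.5582914430953602
14 far x at y=155: 625.6913583474155 yaw 0.3274648628708485 0.9058823529411765 0.36508448718189085
14 near x at y=155: 532.5665253656757 yaw 0.38159724861394784 0.9529411764705882 0.5609483741231013
left 0 [578.6 295.4]
left 14 [577.3 291.3]
left 30 [575.9 286.5]
right 0 [583.8  25.4]
right 14 [582.4  25. ]
right 30 [580.9  24.5]
186 [140 137 138 137 141 142 121  70  63  64  69  67  64  60  27  20  29  29
  22  27  27  32  48  69  67  71  69]
193 [138 137 137 138 140 141 121  66  63  59  71  70  71  54  25  11  30  21
  26  15  21  28  44  71  70  66  69]
200 [139 138 136 133 136 135 103  65  65  65  65  70  72  72  68  71  64  46
  20  26  25  42  58  67  67  70  69]
186 [ 66  70  70  67  70  67  55 106 156 154 130  48  58  68  70  72  69  67
  69  70  72  71  70  70  67  74  67  67  70  77  74  72  63  44 110 157
 143 103  58  65  72  76  76 109 145 144 145 144 143 143]
193 [ 69  67  72  70  67  72  57 108 157 144 106  56  70  74  76  72  71  78
  72  69  73  74  78  74  73  71  73  76  72  73  71  78  63  54 115 160
 134  74  49  64  70  72  94 128 144 141 142 141 141 142]
```

Measured poses:

| Item | x (mm) | y (mm) | Yaw | Check |
|---|---|---|---|---|
| Tray | 579 | 155.4 | 0.35° | width 92–93 mm, length 280 mm, as given |
| First channel | 574 | 67 | about 0° | about 3 mm from the fixed stop |
| A | 465.9 | -230.2 | -55° | size fits 60×76 mm, top about 31–36 mm by two views |
| B | 484.3 | -402.7 | 82.5° | size fits 60×76 mm, top about 33–38 mm by two views |

B becomes the turned one and A the last. First I turn the tool.

```bash
cat >> h.py <<'E'
def go(x,y,z,th):
    "what remains to a TCP target, tool pointing down, tool y at world angle th deg (mod 180): turn deg, shift cm in the axes after the turn"
    s=robot.sense(); M=R.from_quat(s["orientation"]).as_matrix()
    ty=np.radians(th); Y=np.array([np.cos(ty),np.sin(ty),0])
    if Y@M[:,1]<0: Y=-Y
    Z=np.array([0,0,-1.]); T=np.c_[np.cross(Y,Z),Y,Z]
    w=np.degrees(R.from_matrix(M.T@T).as_rotvec()); d=np.array([x,y,z])-s["eef_pos"]
    print("t",round(s["t"],2),"pos",s["eef_pos"].round(1),"turn",w.round(2),"shift cm after turn",(T.T@d/10).round(2),"now-axes",(M.T@d/10).round(2),"open",round(s["opening"],1),"grip",round(s["grip_force"],1),"F",s["contact_force"].round(1),"j",s["joints"].round(2))
E
python3 -m inch '[[0,0,7,0,0,0,4],[0,0,7,0,0,0,4],[0,0,7,0,0,0,4],[0,0,7,0,0,0,4],[0,0,7,0,0,0,4],[0,0,7,0,0,0,4],[0,0,7,0,0,0,4],[0,0,7,0,0,0,4],[0,0,7,0,0,0,4],[0,0,7,0,0,0,4]]' 40
python3 -c "
from h import *
go(517.5,-411.1,150,-7.5)"
```

```text
t: 1.23
eef_pos: [202.9, 591.1, 239.3]
orientation: [0.703, 0.711, 0.0, -0.0]
contact_force: [-0.0, 0.3, -0.1]
opening: 40.0
grip_force: 0.0
t 1.23 pos [202.9 591.1 239.3] turn [-0.  -0.   8.2] shift cm after turn [-95.26  44.27   8.93] now-axes [-100.6    30.22    8.93] open 40.0 grip 0.0 F [-0.   0.3 -0.1] j [-1.53  0.44  0.3   1.59 -0.14  1.13 -1.18]
```

```bash
python3 -m inch '[[0,0,4.1,0,0,0,4],[0,0,4.1,0,0,0,4],[0,0,0,-3.6,1.67,0,4],[0,0,0,-3.6,1.67,0,4],[0,0,0,-3.6,1.67,0,4],[0,0,0,-3.6,1.67,0,4],[0,0,0,-3.6,1.67,0,4],[0,0,0,-3.6,1.67,0,4],[0,0,0,-3.6,1.67,0,4],[0,0,0,-3.6,1.67,0,4]]'
python3 -m inch '[[0,0,0,-3.6,1.67,0,4],[0,0,0,-3.6,1.67,0,4],[0,0,0,-3.6,1.67,0,4],[0,0,0,-3.6,1.67,0,4],[0,0,0,-3.6,1.67,0,4],[0,0,0,-3.6,1.67,0,4],[0,0,0,-3.6,1.67,0,4],[0,0,0,-3.6,1.67,0,4],[0,0,0,-3.6,1.67,0,4],[0,0,0,-3.6,1.67,0,4]]'
python3 -c "
from h import *
go(517.5,-411.1,150,-7.5)"
```

```text
t: 2.07
eef_pos: [299.9, 286.9, 239.5]
orientation: [0.75, 0.662, 0.0, -0.0]
contact_force: [1.7, 0.2, 0.4]
opening: 40.3
grip_force: 0.0
t: 2.9
eef_pos: [420.8, -91.1, 239.8]
orientation: [0.75, 0.662, 0.001, 0.0]
contact_force: [1.8, 1.4, -0.3]
opening: 40.1
grip_force: 0.0
t 2.9 pos [420.8 -91.1 239.8] turn [ 0.09 -0.07  0.39] shift cm after turn [-30.46  13.76   8.98] now-axes [-30.56  13.54   8.96] open 40.1 grip 0.0 F [ 1.8  1.4 -0.3] j [-0.75  0.12  0.95  2.07 -0.12  1.    0.14]
```

```bash
python3 -m inch '[[0,0,0,-3.6,1.62,1,4],[0,0,0,-3.6,1.62,1,4],[0,0,0,-3.6,1.62,1,4],[0,0,0,-3.6,1.62,1,4],[0,0,0,-3.6,1.62,1,4],[0,0,0,-3.6,1.62,1,4],[0,0,0,-3.6,1.62,1,4],[0,0,0,-3,1.3,1,4],[0,0,0,0,0,0,4],[0,0,0,0,0,0,4]]'
python3 -c "
from h import *
go(517.5,-411.1,60,-7.5)"
```

```text
t: 3.73
eef_pos: [509.8, -387.0, 158.2]
orientation: [0.751, 0.66, -0.001, -0.0]
contact_force: [0.4, 0.8, -0.3]
opening: 40.2
grip_force: 0.0
t 3.73 pos [ 509.8 -387.   158.2] turn [-0.1   0.04  0.17] shift cm after turn [-2.29  1.08  9.82] now-axes [-2.29  1.09  9.82] open 40.2 grip 0.0 F [ 0.4  0.8 -0.3] j [ 0.06  0.64  0.8   1.67 -0.51  1.05  0.9 ]
```

```bash
python3 -m inch '[[0,0,0,-1.15,0.55,2,4],[0,0,0,-1.15,0.54,2,4],[0,0,0,0,0,2.5,4],[0,0,0,0,0,2.5,4],[0,0,0,0,0,2.5,4],[0,0,0,0,0,1.5,4],[0,0,0,0,0,1,4],[0,0,0,0,0,0.2,4],[0,0,0,0,0,0,4],[0,0,0,0,0,0,4]]'
python3 -c "
from h import *
go(517.5,-411.1,16,-7.5)"
```

```text
t: 4.57
eef_pos: [519.4, -409.5, 18.6]
orientation: [0.75, 0.662, 0.0, 0.001]
contact_force: [-0.3, -0.7, 0.2]
opening: 40.1
grip_force: 0.0
t 4.57 pos [ 519.4 -409.5   18.6] turn [0.09 0.05 0.36] shift cm after turn [-0.19 -0.17  0.26] now-axes [-0.19 -0.17  0.26] open 40.1 grip 0.0 F [-0.3 -0.7  0.2] j [ 0.17  0.82  0.67  1.71 -0.65  0.84  1.02]
```

```bash
python3 -m inch '[[0,0,0.2,-0.19,-0.17,0.15,4],[0,0,0,0,0,0,4],[0,0,0,0,0,0,0.3],[0,0,0,0,0,0,0.3],[0,0,0,0,0,0,0.3],[0,0,0,0,0,0,0.3],[0,0,0,0,0,0,0.3],[0,0,0,0,0,0,0.3],[0,0,0,0,0,0,0.3],[0,0,0,0,0,0,0.3]]' 50
python3 -m inch '[[0,0,0,0,0,-1,0.3],[0,0,0,0,0,-2,0.3],[0,0,0,0,0,-3,0.3],[0,0,0,0,0,-3,0.3],[0,0,0,0,0,-3,0.3],[0,0,0,0,0,0,0.3],[0,0,0,0,0,0,0.3]]'
python3 -c "
from h import *
go(580,145,120,90.35)
t=cam('top','t1')
s=cam('scene','s1')"
```

```text
t: 5.4
eef_pos: [517.1, -410.9, 16.2]
orientation: [0.751, 0.66, 0.0, 0.0]
contact_force: [-0.7, 1.3, 5.1]
opening: 7.5
grip_force: 49.6
t: 5.98
eef_pos: [517.5, -411.3, 137.8]
orientation: [0.751, 0.66, 0.001, 0.002]
contact_force: [0.4, 0.6, -2.7]
opening: 7.6
grip_force: 48.9
t 5.98 pos [ 517.5 -411.3  137.8] turn [ 1.900e-01 -6.000e-02  8.229e+01] shift cm after turn [  6.59 -55.59   1.78] now-axes [55.98 -0.93  1.71] open 7.6 grip 48.9 F [ 0.4  0.6 -2.7] j [ 0.12  0.69  0.78  1.64 -0.54  1.04  0.93]
```

```bash
python3 -m inch '[[0,0,-7,0,0,0,0.3],[0,0,-7,0,0,0,0.3],[0,0,-7,0,0,0,0.3],[0,0,-7,0,0,0,0.3],[0,0,-7,0,0,0,0.3],[0,0,-7,0,0,0,0.3],[0,0,-7,0,0,0,0.3],[0,0,-7,0,0,0,0.3],[0,0,-7,0,0,0,0.3],[0,0,-7,0,0,0,0.3]]'
python3 -m inch '[[0,0,-7,0,0,0,0.3],[0,0,-7,0,0,0,0.3],[0,0,-7,0,0,0,0.3],[0,0,-6.7,0,0,0,0.3],[0,0,0,-0.5,3,0,0.3],[0,0,0,-0.5,3.8,0,0.3],[0,0,0,-0.5,3.8,0,0.3],[0,0,0,-0.5,3.8,0,0.3],[0,0,0,-0.5,3.8,0,0.3],[0,0,0,-0.5,3.8,0,0.3]]'
python3 -c "
from h import *
go(588.7,137.5,120,90.35)"
```

```text
t: 6.92
eef_pos: [516.0, -409.7, 133.8]
orientation: [0.233, 0.972, 0.001, -0.002]
contact_force: [-0.6, -0.8, -2.9]
opening: 7.2
grip_force: 48.9
t: 7.75
eef_pos: [544.3, -188.2, 134.2]
orientation: [-0.003, 1.0, 0.001, -0.001]
contact_force: [0.9, 0.7, -2.2]
opening: 7.5
grip_force: 49.0
t 7.75 pos [ 544.3 -188.2  134.2] turn [ 0.06 -0.17 -0.01] shift cm after turn [-4.64 32.54  1.42] now-axes [-4.64 32.54  1.44] open 7.5 grip 49.0 F [ 0.9  0.7 -2.2] j [ 0.02  0.47  0.31  1.83 -0.18  0.86  1.99]
```

```bash
python3 -m inch '[[0,0,0,-0.5,3.8,0,0.3],[0,0,0,-0.5,3.8,0,0.3],[0,0,0,-0.5,3.8,0,0.3],[0,0,0,-0.5,3.8,0,0.3],[0,0,0,-0.5,3.8,0,0.3],[0,0,0,-0.5,3.8,0,0.3],[0,0,0,-0.5,3.5,0,0.3],[0,0,0,-0.4,2,0,0.3],[0,0,0,0,0,0,0.3],[0,0,0,0,0,0,0.3]]'
python3 -c "
from h import *
go(588.7,137.5,80,90.35)"
```

```text
t: 8.58
eef_pos: [581.7, 94.4, 134.1]
orientation: [-0.005, 1.0, -0.0, -0.002]
contact_force: [0.7, -1.2, -2.2]
opening: 7.3
grip_force: 49.1
t 8.58 pos [581.7  94.4 134.1] turn [-0.02 -0.17  0.19] shift cm after turn [-0.73  4.3   5.41] now-axes [-0.76  4.3   5.41] open 7.3 grip 49.1 F [ 0.7 -1.2 -2.2] j [-0.45  0.49  0.28  1.8  -0.17  0.88  1.49]
```

```bash
python3 -m inch '[[0,0,0,-0.35,2.15,1,0.3],[0,0,0,-0.38,2.15,2,0.3],[0,0,0,0,0,2,0.3],[0,0,0,0,0,1.2,0.3],[0,0,0,0,0,0,0.3],[0,0,0,0,0,0,0.3]]'
python3 - <<'E'
from h import *
go(588.7,137.5,20,90.35)
t=cam('top','t2');s=cam('scene','s2')
a=cv2.resize(t["image"][150:235,195:325],None,fx=6,fy=6,interpolation=cv2.INTER_CUBIC)
cv2.imwrite("pics/c2.png",a[...,::-1])
E
```

```text
t: 9.08
eef_pos: [589.3, 133.3, 73.2]
orientation: [-0.002, 1.0, -0.001, -0.001]
contact_force: [-0.1, 0.2, -1.4]
opening: 7.2
grip_force: 49.2
t 9.08 pos [589.3 133.3  73.2] turn [-0.11 -0.12 -0.16] shift cm after turn [0.05 0.42 5.32] now-axes [0.04 0.43 5.32] open 7.2 grip 49.2 F [-0.1  0.2 -1.4] j [-0.49  0.59  0.25  1.81 -0.2   0.77  1.44]
```

View pics/c2.png

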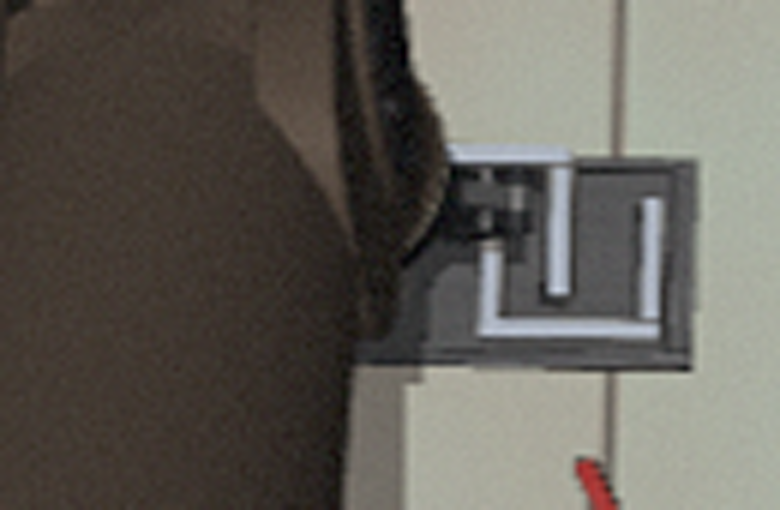

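The held channel's web is at the +x wall (crop y≈152) and its free leg at crop x≈558 lies between the first's legs (490 and 650). I'll measure it at its height.

Run:
```python
from h import *
t=cam('top')
P=blob(chmask(t,"top"),(268,170,296,202)); print(P.min(0),P.max(0),len(P))
W=onto(t,P,97); print("held world min/max",W.min(0).round(1),W.max(0).round(1))
leg=P[(P[:,1]>180)]; L=onto(t,leg,97); print("leg y range",np.percentile(L[:,1],[3,50,97]).round(1),"slope deg",np.degrees(np.polyfit(L[:,0],L[:,1],1)[0]))
s=robot.sense();print(s["eef_pos"])
for roi in((272,185,284,210),(298,178,308,210)):
    P=blob(chmask(t,"top"),roi); W=onto(t,P,44);print("first",W.min(0).round(1),W.max(0).round(1))
```

```text
[269 173] [289 197] 141
held world min/max [562.9  63.6] [620.4 113.2]
leg y range [63.8 68.4 71.7] slope deg 1.1311150150430356
[590.69368669 134.58075543  74.95943126]
first [546.4  82.2] [579.6 105.1]
first [545.2  27.9] [603.9  44.4]
```

```bash
python3 -m inch '[[0,0,0,0.3,0,0,0.3],[0,0,0,0.3,0,0,0.3],[0,0,0,0,0,1,0.3],[0,0,0,0,0,1,0.3],[0,0,0,0,0,1,0.3],[0,0,0,0,0,1,0.3],[0,0,0,0,0,0.5,0.3],[0,0,0,0,0,0,0.3],[0,0,0,0,0,0,0.3]]'
python3 - <<'E'
from h import *
t=cam('top','t3');sc=cam('scene','s3')
s=robot.sense();z=s["eef_pos"][2]+24;print(s["eef_pos"],s["contact_force"])
P=blob(chmask(t,"top"),(268,170,296,202)); 
W=onto(t,P,z); print("held world min/max",W.min(0).round(1),W.max(0).round(1),len(P))
leg=P[(P[:,1]>180)&(P[:,0]>282)]; L=onto(t,leg,z); print("leg y range",np.percentile(L[:,1],[3,50,97]).round(1))
a=cv2.resize(sc["image"][185:255,310:440],None,fx=6,fy=6,interpolation=cv2.INTER_CUBIC)
cv2.imwrite("pics/c3.png",a[...,::-1])
E
```

```text
t: 9.98
eef_pos: [583.6, 135.5, 28.2]
orientation: [-0.003, 1.0, -0.0, -0.001]
contact_force: [1.0, 0.0, -1.5]
opening: 7.2
grip_force: 49.1
[584.23640987 135.74748382  29.04722092] [ 0.01069979  0.59574036 -1.82529209]
held world min/max [556.5  64.9] [612.2 113.5] 130
leg y range [65.1 69.8 77.3]
```

View pics/c3.png

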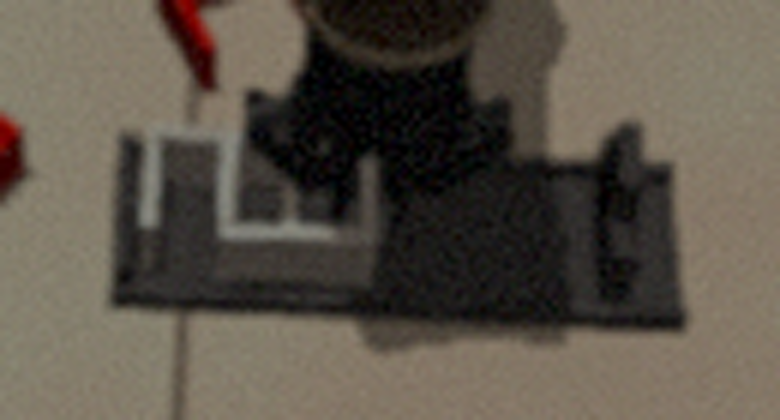

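The scene view shows the held channel nested inside the tray walls: web at crop (290,233), toward +x, and the first's near leg at crop (150,180). It is clear of the walls, so I lower and release.

```bash
python3 -m inch '[[0,0,0,-0.1,0,0.4,0.3],[0,0,0,0,0,0.3,0.3],[0,0,0,0,0,0.2,0.3],[0,0,0,0,0,0.05,0.3],[0,0,0,0,0,0,0.3],[0,0,0,0,0,0,0.3]]'
python3 - <<'E'
from h import *
go(588,137,20,90.35)
E
```

```text
t: 10.58
eef_pos: [585.1, 135.8, 20.2]
orientation: [-0.003, 1.0, 0.0, 0.0]
contact_force: [-2.9, -0.9, 9.1]
opening: 7.1
grip_force: 50.8
t 10.58 pos [585.1 135.8  20.2] turn [ 0.03  0.03 -0.01] shift cm after turn [-0.29  0.12  0.02] now-axes [-0.29  0.12  0.02] open 7.1 grip 50.8 F [-2.9 -0.9  9.1] j [-0.47  0.66  0.22  1.85 -0.22  0.66  1.46]
```

Contact with the floor is at 9 N. I open slightly, rise, then go for A while turning the tool.

```bash
python3 -m inch '[[0,0,0,0,0,0,2.2],[0,0,0,0,0,0,2.2],[0,0,0,0,0,0,2.2],[0,0,0,0,0,0,2.2],[0,0,0,0,0,-1,2.2],[0,0,0,0,0,-3,2.2],[0,0,0,0,0,-3,2.2],[0,0,0,0,0,-3,2.2],[0,0,0,0,0,-2,4],[0,0,0,0,0,0,4]]'
python3 - <<'E'
from h import *
go(491.4,-207.4,120,35)
t=cam('top','t4')
for k,roi in dict(a=(378,210,430,265)).items(): print(k,chan(t,"top",roi,40))
E
```

```text
t: 11.42
eef_pos: [587.6, 136.2, 144.7]
orientation: [-0.003, 1.0, 0.001, 0.004]
contact_force: [0.3, 1.0, -0.2]
opening: 39.8
grip_force: 0.0
t 11.42 pos [587.6 136.2 144.7] turn [ 0.33  0.32 55.32] shift cm after turn [-22.63 -27.59   2.47] now-axes [  9.83 -34.31   2.31] open 39.8 grip 0.0 F [ 0.3  1.  -0.2] j [-0.51  0.49  0.28  1.76 -0.17  0.9   1.42]
a (array([ 465.91622925, -229.94207764]), np.float64(-55.340667724609375), (75.83304595947266, 60.29361343383789), 237)
```

```bash
python3 -m inch '[[0,0,6.9,0,0,0,4],[0,0,6.9,0,0,0,4],[0,0,6.9,0,0,0,4],[0,0,6.9,0,0,0,4],[0,0,6.9,0,0,0,4],[0,0,6.9,0,0,0,4],[0,0,6.9,0,0,0,4],[0,0,7,0,0,0,4],[0,0,0,-2.5,-3.0,0,4],[0,0,0,-2.5,-3.0,0,4]]'
python3 -m inch '[[0,0,0,-2.5,-3.0,0.5,4],[0,0,0,-2.5,-3.0,0.5,4],[0,0,0,-2.5,-3.0,0.5,4],[0,0,0,-2.5,-3.0,0.5,4],[0,0,0,-2.5,-3.0,0.4,4],[0,0,0,-2.5,-3.0,0,4],[0,0,0,-2,-2.5,0,4],[0,0,0,0,0,0,4],[0,0,0,0,0,0,4]]'
python3 - <<'E'
from h import *
go(491.4,-207.2,16,34.7)
t=cam('top','t5')
i=t["image"]; cv2.imwrite("pics/c5.png",cv2.resize(i[155:275,190:440],None,fx=3.2,fy=3.2,interpolation=cv2.INTER_CUBIC)[...,::-1])
E
```

```text
t: 12.3
eef_pos: [563.9, 62.2, 138.1]
orientation: [0.459, 0.888, -0.0, -0.001]
contact_force: [1.6, -2.0, -0.4]
opening: 40.3
grip_force: 0.0
t: 13.05
eef_pos: [492.8, -198.8, 114.9]
orientation: [0.464, 0.886, -0.0, -0.0]
contact_force: [0.2, 0.3, -1.1]
opening: 40.2
grip_force: 0.0
t 13.05 pos [ 492.8 -198.8  114.9] turn [-0.07 -0.02  0.06] shift cm after turn [-0.61 -0.59  9.89] now-axes [-0.62 -0.58  9.89] open 40.2 grip 0.0 F [ 0.2  0.3 -1.1] j [-0.12  0.47  0.55  1.98 -0.33  0.79  1.23]
```

View pics/c5.png

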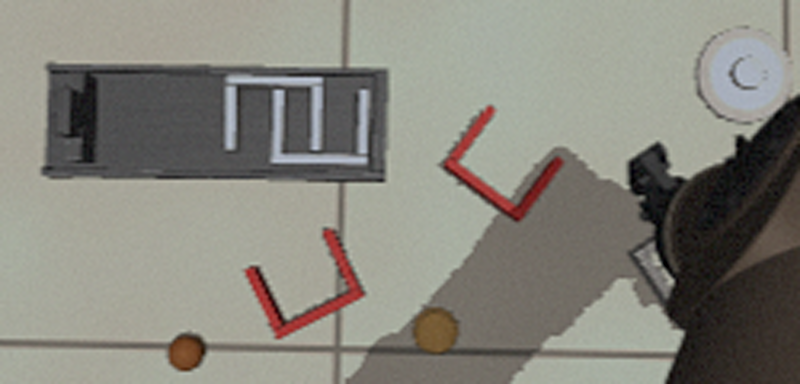

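The turned channel stands interlocked with the first: its web is at crop (272,80) and its legs at x=232 and x=317, one of them between the first's legs at 278 and 363. Now I grasp A and measure the row meanwhile.

```bash
python3 -m inch '[[0,0,0,-0.3,-0.3,2,4],[0,0,0,-0.3,-0.28,2.5,4],[0,0,0,0,0,2.5,4],[0,0,0,0,0,1.5,4],[0,0,0,0,0,1,4],[0,0,0,0,0,0.3,4],[0,0,0,0,0,0,4],[0,0,0,0,0,0,4]]'
python3 - <<'E'
from h import *
go(491.4,-207.2,16,34.7)
im=cv2.imread("pics/t5.png")[...,::-1]; t=cam("top"); t["image"]=im
m=chmask(t,"top")
for n,roi in(("turned web",(255,176,292,183)),("turned leg+y",(258,184,266,205)),("turned leg-y",(285,184,292,205)),("first leg+y",(273,180,281,203)),("first web",(272,202,308,208))):
    P=blob(m,roi);W=onto(t,P,44);print(n,P.min(0),P.max(0),W.min(0).round(1),W.max(0).round(1),np.median(W,0).round(1))
E
```

```text
t: 13.77
eef_pos: [493.5, -204.4, 17.8]
orientation: [0.461, 0.887, 0.0, 0.0]
contact_force: [1.0, 0.2, 0.5]
opening: 39.5
grip_force: 0.0
t 13.77 pos [ 493.5 -204.4   17.8] turn [0.03 0.02 0.39] shift cm after turn [-0.11 -0.33  0.18] now-axes [-0.11 -0.33  0.18] open 39.5 grip 0.0 F [1.  0.2 0.5] j [-0.02  0.61  0.43  2.03 -0.45  0.59  1.34]
turned web [260 178] [290 182] [604.2  66.1] [614.9 142.5] [610.5 104.4]
turned leg+y [260 184] [263 201] [555.9 133. ] [599.2 142.1] [578.7 137.5]
turned leg-y [287 184] [290 201] [557.2  65.2] [600.6  73.6] [580.2  70. ]
first leg+y [274 183] [278 202] [554.   95.7] [602.6 105.2] [580.8 100.5]
first web [274 202] [304 206] [545.1  29.2] [554.2 105.2] [549.5  69.7]
```

```bash
python3 -m inch '[[0,0,0.2,-0.11,-0.33,0.1,4],[0,0,0,0,0,0,4],[0,0,0,0,0,0,0.3],[0,0,0,0,0,0,0.3],[0,0,0,0,0,0,0.3],[0,0,0,0,0,0,0.3],[0,0,0,0,0,0,0.3],[0,0,0,0,0,0,0.3],[0,0,0,0,0,0,0.3],[0,0,0,0,0,0,0.3]]' 50
python3 -m inch '[[0,0,0,0,0,-1,0.3],[0,0,0,0,0,-2,0.3],[0,0,0,0,0,-3,0.3],[0,0,0,0,0,-3,0.3],[0,0,0,0,0,-3,0.3],[0,0,0,0,0,0,0.3],[0,0,0,0,0,0,0.3]]'
python3 -c "
from h import *
go(569.1,187,130,90.35)"
```

```text
t: 14.65
eef_pos: [491.0, -207.7, 16.6]
orientation: [0.463, 0.886, 0.0, 0.0]
contact_force: [-0.9, 0.5, 5.9]
opening: 7.2
grip_force: 49.2
t: 15.23
eef_pos: [491.8, -207.7, 138.0]
orientation: [0.463, 0.886, 0.001, 0.002]
contact_force: [0.3, 0.4, -1.9]
opening: 7.3
grip_force: 48.9
t 15.23 pos [ 491.8 -207.7  138. ] turn [  0.07   0.19 -55.49] shift cm after turn [-7.97 39.43  0.8 ] now-axes [27.97 28.9   0.81] open 7.3 grip 48.9 F [ 0.3  0.4 -1.9] j [-0.12  0.44  0.57  1.95 -0.31  0.84  1.23]
```

```bash
python3 -m inch '[[0,0,-6.9,0,0,0,0.3],[0,0,-6.9,0,0,0,0.3],[0,0,-6.9,0,0,0,0.3],[0,0,-7,0,0,0,0.3],[0,0,-6.9,0,0,0,0.3],[0,0,-6.9,0,0,0,0.3],[0,0,-7,0,0,0,0.3],[0,0,-7,0,0,0,0.3],[0,0,0,-0.7,3,0,0.3],[0,0,0,-0.7,3.6,0,0.3]]'
python3 -m inch '[[0,0,0,-0.7,3.6,0,0.3],[0,0,0,-0.7,3.6,0,0.3],[0,0,0,-0.7,3.6,0,0.3],[0,0,0,-0.7,3.6,0,0.3],[0,0,0,-0.7,3.6,0,0.3],[0,0,0,-0.7,3.6,0,0.3],[0,0,0,-0.7,3.6,0,0.3],[0,0,0,-0.7,3,0,0.3],[0,0,0,0,0,0,0.3],[0,0,0,0,0,0,0.3]]'
python3 -c "
from h import *
go(569.1,187,75,90.35)"
```

```text
t: 16.07
eef_pos: [503.0, -143.9, 135.1]
orientation: [-0.0, 1.0, -0.0, -0.001]
contact_force: [1.6, -0.1, -1.9]
opening: 7.1
grip_force: 49.1
t: 16.9
eef_pos: [557.6, 143.2, 134.6]
orientation: [-0.005, 1.0, -0.0, -0.001]
contact_force: [0.0, -1.9, -1.2]
opening: 7.4
grip_force: 49.1
t 16.9 pos [557.6 143.2 134.6] turn [-0.01 -0.16  0.24] shift cm after turn [-1.17  4.37  5.96] now-axes [-1.21  4.37  5.96] open 7.4 grip 49.1 F [ 0.  -1.9 -1.2] j [-0.52  0.47  0.25  1.83 -0.15  0.86  1.38]
```

```bash
python3 -m inch '[[0,0,0.2,-0.6,2.18,0.5,0.3],[0,0,0,-0.57,2.18,1.5,0.3],[0,0,0,0,0,2,0.3],[0,0,0,0,0,1.5,0.3],[0,0,0,0,0,0.4,0.3],[0,0,0,0,0,0,0.3],[0,0,0,0,0,0,0.3],[0,0,0,0,0,0,0.3]]'
python3 - <<'E'
from h import *
go(569.1,187,75,90.35)
t=cam('top','t6');s=cam('scene','s6'); go(569.1,187,75,90.35)
z=robot.sense()["eef_pos"][2]+24
m=chmask(t,"top")
for n,roi in(("leg",(250,165,275,210)),):
    P=blob(m,roi);W=onto(t,P,z);print(n,P.min(0),P.max(0),W.min(0).round(1),W.max(0).round(1),np.median(W,0).round(1),len(P))
a=cv2.resize(t["image"][150:235,195:325],None,fx=4,fy=4,interpolation=cv2.INTER_CUBIC)
b=cv2.resize(s["image"][165:250,310:440],None,fx=4,fy=4,interpolation=cv2.INTER_CUBIC)
cv2.imwrite("pics/c6.png",np.vstack([a,b])[:600,:,::-1])
E
```

```text
t: 17.57
eef_pos: [570.9, 183.7, 78.1]
orientation: [-0.001, 1.0, 0.0, 0.0]
contact_force: [-0.1, -0.2, -1.4]
opening: 7.5
grip_force: 49.1
t 17.57 pos [570.9 183.7  78.1] turn [ 0.01  0.06 -0.28] shift cm after turn [0.17 0.33 0.31] now-axes [0.18 0.33 0.31] open 7.5 grip 49.1 F [-0.1 -0.2 -1.4] j [-0.56  0.57  0.23  1.82 -0.18  0.77  1.33]
t 17.67 pos [571.  184.2  78.4] turn [ 0.04  0.09 -0.25] shift cm after turn [0.18 0.28 0.34] now-axes [0.19 0.28 0.34] open 6.8 grip 49.1 F [-0.2 -0.7 -1.2] j [-0.56  0.57  0.23  1.82 -0.18  0.77  1.33]
leg [250 178] [268 202] [548.8 113. ] [607.1 155.6] [575.8 124.1] 200
```

View pics/c6.png

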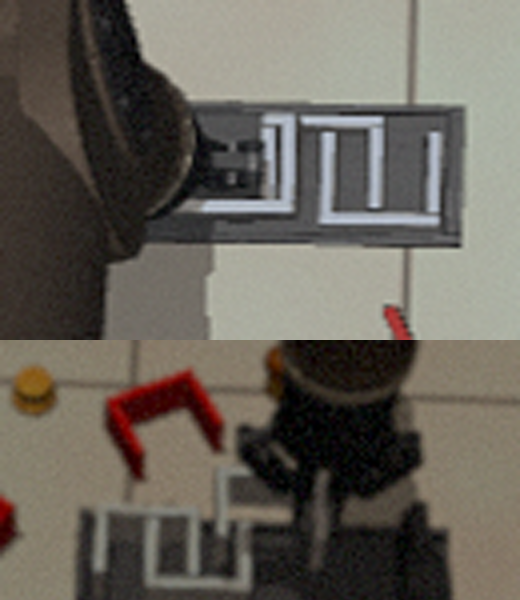

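Top view: the held channel's leg is at about crop x=285, between the turned leg at about 268 and the turned leg at 375, so I need roughly +3 mm in y and -5 mm in x. Then I lower it partway and check.

```bash
python3 -m inch '[[0,0,-0.2,0.25,0.15,0,0.3],[0,0,0,0.25,0.15,0,0.3],[0,0,0,0,0,1,0.3],[0,0,0,0,0,0.5,0.3],[0,0,0,0,0,0,0.3],[0,0,0,0,0,0,0.3]]'
python3 - <<'E'
from h import *
t=cam('top','t7'); go(566,187,75,90.35)
z=robot.sense()["eef_pos"][2]+24
m=chmask(t,"top")
for n,roi,zz in(("held",(250,165,275,210),z),("heldleg",(263,182,271,198),z),("turned legs",(284,184,293,205),44)):
    P=blob(m,roi);W=onto(t,P,zz);print(n,P.min(0),P.max(0),W.min(0).round(1),W.max(0).round(1),np.median(W,0).round(1),len(P))
E
```

```text
t: 18.17
eef_pos: [564.8, 187.2, 61.6]
orientation: [-0.003, 1.0, -0.0, -0.001]
contact_force: [0.9, 0.5, -2.0]
opening: 7.5
grip_force: 49.1
t 18.22 pos [565.1 187.3  61.9] turn [-0.02 -0.03 -0.01] shift cm after turn [-0.08 -0.03 -1.31] now-axes [-0.08 -0.03 -1.31] open 7.2 grip 49.1 F [ 0.2 -0.5 -2.2] j [-0.56  0.59  0.22  1.84 -0.18  0.73  1.33]
held [250 182] [267 205] [542.7 117.1] [599.5 158.2] [567.6 127.7] 198
heldleg [263 182] [267 197] [562.7 117.7] [599.5 128.6] [579.8 122.9] 75
turned legs [287 184] [290 201] [557.2  65.2] [600.6  73.6] [580.2  70. ] 67
```

```bash
python3 -m inch '[[0,0,0,-0.15,0,0,0.3],[0,0,0,0,0,1,0.3],[0,0,0,0,0,1,0.3],[0,0,0,0,0,0.8,0.3],[0,0,0,0,0,0.4,0.3],[0,0,0,0,0,0,0.3],[0,0,0,0,0,0,0.3]]'
python3 -c "
from h import *
go(566.5,187,20,90.35)"
```

```text
t: 18.8
eef_pos: [566.5, 187.3, 29.8]
orientation: [-0.003, 1.0, -0.0, -0.0]
contact_force: [0.8, 0.6, -2.0]
opening: 7.5
grip_force: 49.1
t 18.8 pos [566.5 187.3  29.8] turn [-0.02 -0.05 -0.01] shift cm after turn [ 0.   -0.03  0.98] now-axes [ 0.   -0.03  0.98] open 7.5 grip 49.1 F [ 0.8  0.6 -2. ] j [-0.55  0.64  0.21  1.85 -0.2   0.67  1.35]
```

```bash
python3 -m inch '[[0,0,0,0,0,0.4,0.3],[0,0,0,0,0,0.3,0.3],[0,0,0,0,0,0.25,0.3],[0,0,0,0,0,0.05,0.3],[0,0,0,0,0,0,0.3],[0,0,0,0,0,0,0.3]]'
python3 -c "
from h import *
go(566.5,187,20,90.35)"
```

```text
t: 19.3
eef_pos: [566.9, 187.5, 20.7]
orientation: [-0.003, 1.0, 0.0, 0.0]
contact_force: [-1.4, -0.6, 3.8]
opening: 7.2
grip_force: 50.0
t 19.3 pos [566.9 187.5  20.7] turn [ 0.02  0.02 -0.01] shift cm after turn [ 0.04 -0.05  0.07] now-axes [ 0.04 -0.05  0.07] open 7.2 grip 50.0 F [-1.4 -0.6  3.8] j [-0.55  0.65  0.2   1.86 -0.2   0.65  1.35]
```

```bash
python3 -m inch '[[0,0,0,0,0,0,2.2],[0,0,0,0,0,0,2.2],[0,0,0,0,0,0,2.2],[0,0,0,0,0,-0.5,2.2],[0,0,0,0,0,-3,2.2],[0,0,0,0,0,-3.5,2.2],[0,0,0,0,0,-3.5,0],[0,0,0,0,0,-3,0],[0,0,0,0,2,0,0],[0,0,0,0,3.5,0,0]]'
python3 -m inch '[[0,0,0,0,3.5,0,0],[0,0,0,0,3.5,0,0],[0,0,0,0,3.5,0,0],[0,0,0,0,2,0,0],[0,0,0,0,0,0,0],[0,0,0,0,0,0,0]]'
python3 - <<'E'
from h import *
go(579,320,40,90.35)
t=cam('top','t8');s=cam('scene','s8')
a=cv2.resize(t["image"][155:235,195:325],None,fx=4,fy=4,interpolation=cv2.INTER_CUBIC)
b=cv2.resize(s["image"][180:250,310:440],None,fx=4,fy=4,interpolation=cv2.INTER_CUBIC)
cv2.imwrite("pics/c8.png",np.vstack([a,b])[:600,:,::-1])
E
```

```text
t: 20.13
eef_pos: [569.0, 238.5, 158.7]
orientation: [0.001, 1.0, -0.0, 0.003]
contact_force: [0.6, 0.1, -0.5]
opening: -0.1
grip_force: 0.0
t: 20.63
eef_pos: [565.0, 369.0, 155.1]
orientation: [-0.004, 1.0, 0.0, -0.0]
contact_force: [1.0, -0.7, -0.2]
opening: -0.1
grip_force: 0.0
t 20.63 pos [565.  369.  155.1] turn [ 0.   -0.02  0.15] shift cm after turn [-1.37 -4.91 11.51] now-axes [-1.36 -4.91 11.51] open -0.1 grip 0.0 F [ 1.  -0.7 -0.2] j [-0.81  0.59  0.24  1.55 -0.16  1.02  1.05]
```

View pics/c8.png

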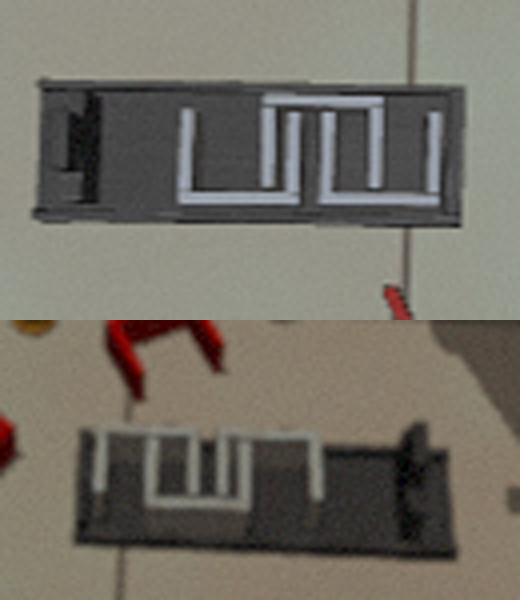

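All three are nested and standing: last legs at crop x≈185/290, turned legs at 268/375, first legs at 328/433. The end stop is at about x=90. Next I go behind the end stop.

```bash
python3 -m inch '[[0,0,0,-0.7,-2.5,0,0],[0,0,0,-0.67,-2.4,0,0],[0,0,0,0,0,3.5,0],[0,0,0,0,0,3.5,0],[0,0,0,0,0,3,0],[0,0,0,0,0,1.3,0],[0,0,0,0,0,0,0],[0,0,0,0,0,0,0]]'
python3 -m inch '[[0,0,0,0,-1,0,0],[0,0,0,0,-1,0,0],[0,0,0,0,-1,0,0],[0,0,0,0,-1,0,0],[0,0,0,0,-1,0,0],[0,0,0,0,-1,0,0],[0,0,0,0,-1,0,0]]'
python3 -m inch '[[0,0,0,0,-0.7,0,0],[0,0,0,0,-0.7,0,0],[0,0,0,0,-0.5,0,0],[0,0,0,0,0,0,0]]'
```

```text
t: 21.4
eef_pos: [580.2, 317.6, 42.9]
orientation: [-0.002, 1.0, -0.0, -0.0]
contact_force: [0.7, 0.2, 1.2]
opening: 0.1
grip_force: 0.0
t: 21.98
eef_pos: [580.7, 247.7, 43.0]
orientation: [-0.003, 1.0, 0.0, 0.001]
contact_force: [1.0, 3.4, 4.1]
opening: -0.1
grip_force: 0.0
t: 22.32
eef_pos: [580.3, 227.8, 42.2]
orientation: [-0.002, 1.0, -0.0, -0.0]
contact_force: [0.4, -0.5, -0.0]
opening: -0.1
grip_force: 0.0
```

```bash
python3 -m inch '[[0,0,0,0,-0.3,0,0],[0,0,0,0,-0.3,0,0],[0,0,0,0,-0.3,0,0],[0,0,0,0,-0.3,0,0],[0,0,0,0,-0.2,0,0]]'
python3 -m inch '[[0,0,0,0,-0.2,0,0],[0,0,0,0,-0.2,0,0]]'
python3 -m inch '[[0,0,0,0,-0.2,0,0]]'
python3 - <<'E'
from h import *
t=cam('top','t9');m=chmask(t,"top")
P=blob(m,(235,200,275,208));W=onto(t,P,44);print("last web",W.min(0).round(1),W.max(0).round(1))
print(robot.sense()["eef_pos"],robot.sense()["contact_force"])
E
```

```text
t: 22.73
eef_pos: [580.0, 221.2, 43.0]
orientation: [-0.005, 1.0, 0.003, 0.0]
contact_force: [-2.3, 21.9, 7.3]
opening: 0.0
grip_force: 0.0
t: 22.9
eef_pos: [580.1, 220.7, 43.7]
orientation: [-0.006, 1.0, 0.005, 0.001]
contact_force: [-3.7, 28.7, 12.2]
opening: -0.1
grip_force: 0.0
t: 22.98
eef_pos: [581.5, 219.8, 44.8]
orientation: [-0.007, 1.0, 0.006, 0.003]
contact_force: [0.8, 28.9, 22.5]
opening: -0.1
grip_force: 0.0
last web [545.  104.9] [559.1 176. ]
[582.15213622 219.33357611  45.39057807] [-2.10224898 23.41584554 25.95754459]
```

The push stopped at 29 N with some lift. I'll back off a little and look before pushing further.

```bash
python3 -m inch '[[0,0,0,0,1,0,0],[0,0,0,0,2.5,0,0],[0,0,0,0,3.5,0,0],[0,0,0,0,3.5,0,0],[0,0,0,0,3,0,0],[0,0,0,0,0,0,0],[0,0,0,0,0,0,0]]'
python3 - <<'E'
from h import *
go(579,320,40,90.35)
t=cam('top','t10');s=cam('scene','s10');m=chmask(t,"top")
for n,roi in(("last web",(235,198,272,208)),("turned web",(255,176,292,182)),("first web",(271,200,308,208)),("leg last+y",(235,180,250,199))):
    try: P=blob(m,roi);W=onto(t,P,44);print(n,P.min(0),P.max(0),W.min(0).round(1),W.max(0).round(1),np.median(W,0).round(1))
    except Exception as e: print(n,e)
a=cv2.resize(t["image"][155:235,195:325],None,fx=4,fy=4,interpolation=cv2.INTER_CUBIC)
b=cv2.resize(s["image"][180:250,310:440],None,fx=4,fy=4,interpolation=cv2.INTER_CUBIC)
cv2.imwrite("pics/c10.png",np.vstack([a,b])[:600,:,::-1])
E
```

```text
t: 23.62
eef_pos: [578.1, 346.3, 41.2]
orientation: [-0.005, 1.0, -0.0, -0.001]
contact_force: [0.1, -0.6, 0.6]
opening: 0.0
grip_force: 0.0
t 23.62 pos [578.1 346.3  41.2] turn [-0.05 -0.09  0.21] shift cm after turn [-0.08 -2.63  0.12] now-axes [-0.07 -2.63  0.13] open 0.0 grip 0.0 F [ 0.1 -0.6  0.6] j [-0.75  0.72  0.21  1.64 -0.19  0.81  1.12]
last web [246 198] [271 205] [545.  112.5] [562.9 176.2] [548.6 152.8]
turned web [260 178] [290 181] [606.9  66.2] [614.9 142.5] [610.7 104.4]
first web [271 200] [306 206] [545.   24.1] [560.7 112.7] [550.1  74.8]
leg last+y [246 183] [249 198] [562.7 168.6] [601.1 176.8] [578.1 172.2]
```

View pics/c10.png

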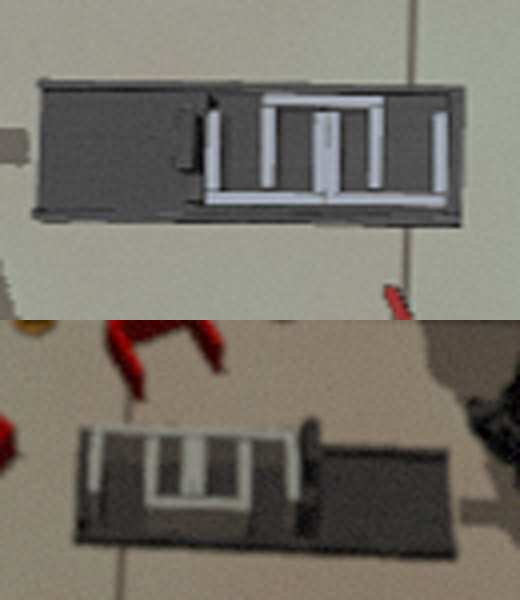

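The row is closed: the last's leg lies against the first's (crop x≈325), the first is at the fixed stop, and the end stop is against the last's leg (x≈205). Its face is at tray y≈22 mm, which gives joint ≈0.078. The arm is clear, so I hand in.

```bash
python3 -c "
from bench import robot
print(robot.job_done())"
```

```text
the job is handed in; nothing more can be done
None
```

I handed the job in at about 24 s on the robot's clock: all three channels are nested in the tray, the end stop is closed on the row at about 0.078 by my camera measurement, and the arm is clear; the hand-in returned no verdict.

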